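# Put the board game parts into their matching organiser trays and close the token pot

### The job

Put the game away: stand the open walnut pot and the big walnut meeple upright, and lay the card box flat, each in the orange tray whose black pocket has its shape, inside the pocket's low rim, with the card box and the meeple lined up with the sides of their pockets. Only when all three are in, close the pot with its knobbed lid so that the lid sits fully down. Leave the dish, the bookend with its books and the purple dice box where they are.

Things in the scene. Friction and masses are not known exactly. Their poses are not given: they have to be found in the camera images.
- pot: Round open walnut pot (dark wood) with a few flat wooden tokens on its floor, 54 mm outside diameter, 50 mm high, walls 5 mm (inside diameter 44 mm), about 90 g. Upright at the start. Origin: centre of its underside; z is its axis, up.
- lid: Walnut pot lid: below, a plug 34 mm across, 6 mm high (goes inside the pot's mouth); then a disc 54 mm across (z = 6 to 11 mm); on top a round knob 16 mm across (z = 11 to 31 mm); 40 g. Starts knob up. Origin: centre of the plug's underside; z up. Fully down on the pot, its origin is 44 mm above the pot's origin.
- card_box: Closed cardboard box of small cards, lying flat, 68 x 44 x 26 mm (x, y, z), about 110 g. Origin: centre of its underside; x along its 68 mm length, y across its 44 mm width, z up. Either end may point either way.
- meeple: Large walnut meeple (person-shaped flat figure) standing upright, 56 mm wide over the arms (arms at z = 28 to 40 mm), 48 mm wide at the feet, 22 mm thick, 62 mm tall with a round head; about 50 g. Origin: centre of its underside; x along its width, y through its thickness (flat faces at y = +-11 mm), z up. It may face either way.
- tray_round: Orange plastic tray, fixed, 120 x 120 mm; outer walls 14 mm high, a 20 mm high stud (10 mm across) in each corner. At its centre a black-floored round pocket 70 mm across for the pot, in an orange rim 4 mm thick whose top is 8 mm above the sideboard. Origin: centre of the tray's underside; floor at z = 3 mm, z up.
- tray_oblong: Orange plastic tray, fixed, 120 x 120 mm; outer walls 14 mm high, a 20 mm high stud (10 mm across) in each corner. At its centre a black-floored oblong pocket 84 x 60 mm for the card box, in an orange rim 4 mm thick whose top is 8 mm above the sideboard. Origin: centre of the tray's underside; floor at z = 3 mm, z up; x along the pocket's 84 mm length, y along its 60 mm width.
- tray_slot: Orange plastic tray, fixed, 120 x 120 mm; outer walls 14 mm high, a 20 mm high stud (10 mm across) in each corner. At its centre a black-floored narrow slot-like pocket 62 x 38 mm for the meeple, in an orange rim 4 mm thick whose top is 8 mm above the sideboard. Origin: centre of the tray's underside; floor at z = 3 mm, z up; x along the pocket's 62 mm length, y along its 38 mm width.
- dish: Bystander: white ceramic dish of little walnut meeples, 110 mm across, 30 mm high, loose, to the right beyond the dice box. Origin: centre of its underside.
- bookend: Bystander: steel bookend with four thin rule books, about 110 x 110 mm and 162 mm high, loose, to the left. Origin: centre of its underside.
- dice_box: Bystander: purple plastic dice box with a steel spring clip, 82 x 112 mm, 45 mm high, loose, to the right. Origin: centre of its underside.

How it is judged (in metres and radians):
On the way:
1. pot, card box and meeple are all in their matching pockets while the lid is still off the pot (horizontal distance between pot and tray_round below 0.011 m and z of pot in the frame of tray_round between 0 and 0.006 m and angle between each of pot, card_box, meeple's own z axis and vertical below 0.12 rad and horizontal distance between card_box and tray_oblong below 0.013 m and z of card_box in the frame of tray_oblong between 0 and 0.006 m and angle between the x axis of card_box and the x axis of tray_oblong, either way round below 0.25 rad and horizontal distance between meeple and tray_slot below 0.013 m and z of meeple in the frame of tray_slot between 0 and 0.006 m and angle between the x axis of meeple and the x axis of tray_slot, either way round below 0.25 rad and distance between lid and pot above 0.06 m), for 0.2 s.
At the end, for the whole second after the job is handed in: Pot within 11 mm of its pocket centre, card box and meeple within 13 mm and 0.25 rad (either way), each on the pocket floor (origin under 6 mm above the tray's), upright within 0.12 rad; lid 40-47 mm above the pot's origin, within 8 mm and 0.1 rad; all slower than 0.02 m/s (horizontal distance between pot and tray_round below 0.011 m and z of pot in the frame of tray_round between 0 and 0.006 m and angle between each of pot, card_box, meeple's own z axis and vertical below 0.12 rad and horizontal distance between card_box and tray_oblong below 0.013 m and z of card_box in the frame of tray_oblong between 0 and 0.006 m and angle between the x axis of card_box and the x axis of tray_oblong, either way round below 0.25 rad and horizontal distance between meeple and tray_slot below 0.013 m and z of meeple in the frame of tray_slot between 0 and 0.006 m and angle between the x axis of meeple and the x axis of tray_slot, either way round below 0.25 rad and horizontal distance between lid and pot below 0.008 m and z of lid in the frame of pot between 0.04 and 0.047 m and angle between lid's own z axis and vertical below 0.1 rad and linear speed of each of pot, lid, card_box, meeple below 0.02 m/s); the robot touches nothing.
It fails at once if the dish is moved by more than 20 mm (distance of dish from where it was at the start of the episode above 0.02 m).
It fails at once if the bookend with books is moved by more than 20 mm (distance of bookend from where it was at the start of the episode above 0.02 m).
It fails at once if the dice box is moved by more than 20 mm (distance of dice_box from where it was at the start of the episode above 0.02 m).
It also fails if it takes over 115 s, if anything falls off the work surface, if the arm or the gripper's body presses on something with over 40 N, if the wrist force passes 120 N, or if a joint passes its speed limit or range.

### The arm

A 6-joint arm with a two-finger parallel gripper is mounted at the origin on the work surface. World frame = base frame: x ahead of the robot, y to its left, z up, the work surface at z = 0. Lengths are in mm, angles in rad, forces in N, time in s.
With the tool pointing down it reaches from about 350 to 975 mm from the base axis. Payload 7.1 kg.
Tool frame: the origin (TCP) lies midway between the tips of the shut fingers; the grasp point (between the pads) lies 19 mm behind it (ctrl.grip_depth is the distance from the TCP to the grasp point, in mm); z points along the fingers, y is the line along which they close (so a half turn about z gives the same grasp; the last joint's range is limited). The gripper opens to 88 mm and grips with 3 to 60 N. Pads are 20 mm wide; open, the fingers measure 115 mm over their backs; the gripper's body (75 mm by 178 mm) begins 61 mm behind the grasp point.
Start: joints at [-1.141, 0.423, 1.63, -0, 1.089, -0.019], TCP at [271.192, -563.08, 222.675] pointing down, gripper open.
Joint ranges: [-3, 3], [-0.9, 2.11], [0.09, 2.58], [-1.31, 4.45], [0.11, 2.69], [-2.54, 2.54]. Speed limits (rad/s): [2.39, 2.39, 3.01, 3.14, 3.14, 3.14].

### API

Orientations are given as a rotation vector (axis times angle).
In Python, from workcell import ctrl, cams gives the robot as it stands.
- The arm moves only by the tool move_arm, never from a script. Its argument "steps" is a list of rows, each a list of 3 entries, a list of its own where there are three numbers: the shift along the tool's x, y, z in units of 25 mm (1.0 is 25 mm), then the turn about the tool's z in units of 5 degrees (1.0 is 5 degrees), then the closure, from 0 (fully open) to 1 (shut). A call has 1 to 20 rows; each row shifts and turns the commanded pose from where the row before left it, along the tool's axes as they then stand; what a row does not reach is not made up. A row lasts 1/12 s, in which the tool goes at most 41.7 mm and 7.16 degrees, less where a joint would pass 70% of its speed; a pose out of reach is approached as far as the arm can. A call is refused whole if a number of a shift passes 1 or a number of a turn 1, either way. A call with a gripper value outside its range is refused whole. The fingers move at their own pace and stop on an object; the grip force is fixed at half the most. Time passes only in rows, so rows that do not move let the fingers close. It gives the time, the measured TCP pose, the force, the opening and the grip force at its end, in the units of the state.
- ctrl.get_obs(): the state, without advancing time (a new reading comes with each control period).
- cams.get_image(name): name is "scene" or "top" or "wrist"; returns a dict with "image" (420x560x3 uint8, red, green, blue), "camera_matrix" (3x3 intrinsics, pixels), "xyz" and "rotation" of the camera in the world; the wrist camera has in their place "mount" (4x4, takes a point from camera to tool coordinates, whose origin is the TCP and whose axes are the flange's). Camera axes: x right, y down, z forward; pixel columns grow to the right and rows downward; lengths in mm; the calibration is good to about 2 mm. A picture is of the moment at which its call begins: read the wrist's pose just before it. There is no depth.
- ctrl.close_job(): hands the job in; it is judged then, once.
Trained networks look in the newest picture that a camera, given by its name, has taken for a name from the list of things; names that differ only in an ending like _2 or _b are one class to them, and where a whole thing is asked for, a point or a joint stands for the part that bears it (a point fixed in the world has none). Each returns a list of dicts, best first, with "p" (0 to 1); they miss things now and then, are a little off and sometimes report something else, mostly with a low value. They report only what shows in the picture. A call takes as long as a camera call.
- cams.boxes_of(camera, thing): "rect" ([centre column, centre row, width, height] in pixels, round what is visible of it).
- cams.cut_out(camera, thing): "pixels" (420x560 bool, what is visible of it) and "rect" ([centre column, centre row, width, height] in pixels, round what is visible of it).
The state is a dict: "t": time; "qpos": joint angles; "qvel": joint speeds; "joint_torque": joint torques, N m; "ee_pos": TCP position; "orientation": TCP orientation; "ft_force": force on the tool from outside, world axes, zero at the start; "moment": the same for the moment, N m; "width": finger opening in mm; "grasp_force": force on a finger pad.
Only numpy, scipy, OpenCV 4.12 (cv2) and the standard library are available. Lean on these libraries where they do the work, as an engineer would, in place of code of your own. Each camera call takes 0.05 s, during which the arm holds its last target. There are 200 camera calls.

## Working session

There is one attempt and no reset: what is moved stays moved. The work goes in short steps, Python scripts to look and compute and a tool call to move; the robot and the scene stay as the last step left them, time stands still between calls to the robot, and variables do not carry over. Pictures are saved under pics/ and viewed, at most 14 in all, crops included, and the job is handed in when it is done.

Besides the shell and the picture viewer there is one more tool, called after "Call:" in YAML: its name, and indented under it one key for each argument. move_arm: Moves the arm, as the interface text tells. Its arguments: {"type":"object","properties":{"steps":{"type":"array"}},"required":["steps"]}

```bash
mkdir -p pics; cat > h.py <<'E'
import numpy as np, cv2
from scipy.spatial.transform import Rotation as R
from workcell import ctrl, cams
def snap(n,f):
    d=cams.get_image(n); cv2.imwrite('pics/'+f+'.png',d['image'][:,:,::-1]); return d
def pose(d,o=None):
    if 'mount' in d:
        T=np.eye(4); T[:3,:3]=R.from_rotvec(o['orientation']).as_matrix(); T[:3,3]=o['ee_pos']
        T=T@np.array(d['mount']); return T[:3,3],T[:3,:3]
    r=np.array(d['rotation']); 
    if r.size==3: r=R.from_rotvec(r).as_matrix()
    return np.array(d['xyz']),r
def ray(d,uv,o=None):
    c,r=pose(d,o); K=np.array(d['camera_matrix'])
    v=r@np.linalg.inv(K)@np.array([uv[0],uv[1],1.]); return c,v/np.linalg.norm(v)
def onplane(d,uv,z,o=None):
    c,v=ray(d,uv,o); return c+v*(z-c[2])/v[2]
def tri(rays):
    A=0;b=0
    for c,v in rays:
        P=np.eye(3)-np.outer(v,v); A=A+P; b=b+P@c
    return np.linalg.solve(A,b)
def proj(d,p,o=None):
    c,r=pose(d,o); q=np.array(d['camera_matrix'])@(r.T@(np.array(p)-c)); return q[:2]/q[2]
E
python3 - <<'E'
from h import *
o=ctrl.get_obs(); print(o)
for n in ['scene','top','wrist']:
    d=snap(n,n+'0'); print(n,{k:np.round(v,3).tolist() for k,v in d.items() if k!='image'})
    for t in ['pot','lid','card_box','meeple','tray_round','tray_oblong','tray_slot','dish','bookend','dice_box']:
        print(t,[(np.round(b['rect']).tolist(),round(b['p'],2)) for b in cams.boxes_of(n,t)[:3]])
E
```

```text
{'t': 0.0, 'qpos': array([-1.14102454e+00,  4.23818353e-01,  1.63070763e+00,  3.09383005e-05,
        1.08863420e+00, -1.89996022e-02]), 'qvel': array([-0.00168551, -0.00085654, -0.00129292, -0.00304273,  0.00214663,
        0.0001395 ]), 'joint_torque': array([ 1.43465659e-03, -5.44621181e+01, -2.73663211e+01,  6.45090756e-02,
        2.28318939e-02, -1.22860652e-04]), 'ee_pos': array([ 270.9517242 , -562.5719553 ,  221.90883316]), 'orientation': array([-3.06133943e+00, -6.98663232e-01,  4.59805350e-04]), 'ft_force': array([ 0.33217267,  0.15105664, -0.0578875 ]), 'moment': array([ 0.0208765 ,  0.04173075, -0.02572306]), 'grasp_force': 0.0, 'width': 87.91804418349889}
scene {'camera_matrix': [[451.452, 0.0, 280.908], [0.0, 451.452, 211.959], [0.0, 0.0, 1.0]], 'xyz': [1634.71, -111.986, 964.02], 'rotation': [-1.805, -1.554, 0.754]}
pot [([202.0, 218.0, 19.0, 26.0], 0.84)]
lid [([338.0, 234.0, 39.0, 32.0], 0.25)]
card_box [([248.0, 208.0, 25.0, 18.0], 0.6)]
meeple [([333.0, 201.0, 12.0, 21.0], 0.78), ([277.0, 235.0, 36.0, 31.0], 0.25)]
tray_round [([337.0, 232.0, 42.0, 34.0], 0.8)]
tr
[... 575 characters left out ...]
.0, 16.0], 0.73)]
tray_round [([211.0, 198.0, 51.0, 49.0], 0.67)]
tray_oblong []
tray_slot []
dish [([454.0, 184.0, 41.0, 42.0], 0.92), ([460.0, 243.0, 57.0, 47.0], 0.33)]
bookend [([106.0, 220.0, 61.0, 63.0], 0.72), ([371.0, 203.0, 58.0, 56.0], 0.47), ([460.0, 242.0, 56.0, 47.0], 0.4)]
dice_box [([458.0, 244.0, 53.0, 49.0], 0.66)]
wrist {'camera_matrix': [[314.596, 0.0, 280.342], [0.0, 314.596, 213.114], [0.0, 0.0, 1.0]], 'mount': [[-0.001, -0.958, -0.288, 79.383], [1.0, -0.001, -0.001, -0.864], [0.001, -0.288, 0.958, -161.458], [0.0, 0.0, 0.0, 1.0]]}
pot []
lid []
card_box []
meeple []
tray_round []
tray_oblong []
tray_slot []
dish []
bookend []
dice_box [([248.0, 13.0, 52.0, 27.0], 0.93)]
```

```bash
python3 - <<'E'
import cv2
a=cv2.imread('pics/top0.png')[150:300,60:510]; cv2.imwrite('pics/t.png',cv2.resize(a,(800,267),interpolation=2))
a=cv2.imread('pics/scene0.png')[150:280,100:440]; b=cv2.resize(a,(800,306),interpolation=2)
import numpy as np
cv2.imwrite('pics/ts.png',np.vstack([cv2.imread('pics/t.png'),b]))
E
```

```text
(no output)
```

View pics/ts.png

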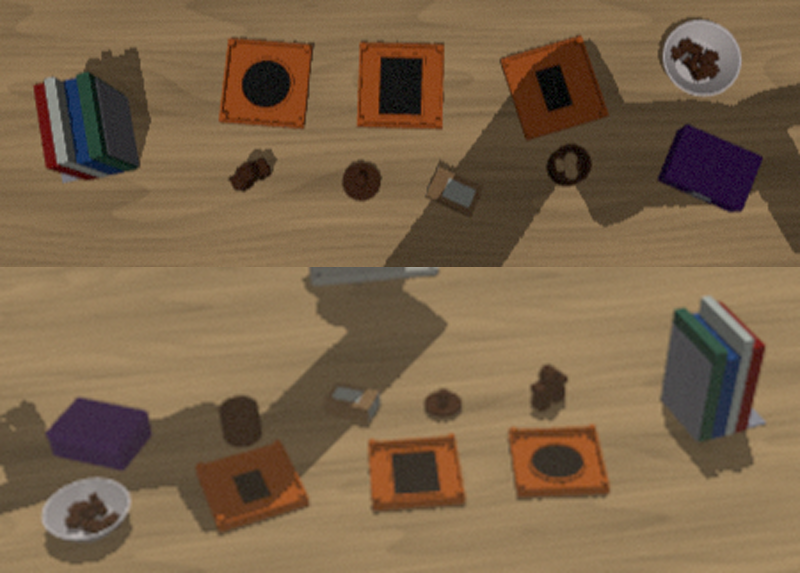

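The top view (crop scale 1.78, offset 60,150) shows the round tray at px (210,196), oblong (285,197), slot (371,200). The meeple is at (200,247), the lid (263,251), the card box (315,256) and the pot (380,243). Next I measure them.

```bash
cat >> h.py <<'E'
def pockets(d,o=None,z=3,mina=60):
    im=d['image'].astype(int); h=cv2.cvtColor(d['image'],cv2.COLOR_RGB2HSV)
    org=((h[...,0]<14)&(h[...,1]>190)&(h[...,2]>90)).astype(np.uint8)
    out=[]
    n,l,s,c=cv2.connectedComponentsWithStats(cv2.morphologyEx(org,cv2.MORPH_CLOSE,np.ones((3,3))))
    for i in range(1,n):
        if s[i,4]<20*mina/2: continue
        cs,_=cv2.findContours((l==i).astype(np.uint8),cv2.RETR_CCOMP,cv2.CHAIN_APPROX_NONE)
        hull=cv2.convexHull(np.vstack(cs)); m=np.zeros(l.shape,np.uint8); cv2.fillConvexPoly(m,hull,1)
        blk=(m>0)&(im.max(2)<60)
        k,ll,ss,cc=cv2.connectedComponentsWithStats(blk.astype(np.uint8))
        if k<2: continue
        j=1+ss[1:,4].argmax()
        cb=max(cv2.findContours((ll==j).astype(np.uint8),cv2.RETR_EXTERNAL,cv2.CHAIN_APPROX_NONE)[0],key=len)
        W=np.array([onplane(d,p,z,o)[:2] for p in cb[:,0]],np.float32)
        B=np.array([onplane(d,p,10,o)[:2] for p in hull[:,0]],np.float32)
        out.append((cv2.minAreaRect(W),cv2.minAreaRect(B)))
    return out
def blob(d,thing,cam,z,o=None):
    r=cams.cut_out(cam,thing)
    res=[]
    for q in r[:2]:
        cs=cv2.findContours(q['pixels'].astype(np.uint8),cv2.RETR_EXTERNAL,cv2.CHAIN_APPROX_NONE)[0]
        if not cs: continue
        c=max(cs,key=len)[:,0]
        W=np.array([onplane(d,p,z,o)[:2] for p in c],np.float32)
        res.append((round(q['p'],2),np.round(q['rect']).tolist(),cv2.minAreaRect(W) if len(W)>2 else 0))
    return res
E
python3 - <<'E'
from h import *
np.set_printoptions(suppress=True,precision=2)
d=cams.get_image('top')
for p in pockets(d,mina=40): print(p)
for t,z in [('pot',50),('lid',11),('card_box',26),('meeple',50),('dish',30),('dice_box',45),('bookend',100)]: print(t,blob(d,t,'top',z))
print(R.from_rotvec(ctrl.get_obs()['orientation']).as_matrix())
E
```

```text
(((608.50341796875, 194.49639892578125), (66.41864013671875, 64.86917877197266), 88.46177673339844), ((607.5806274414062, 193.30715942382812), (119.50556945800781, 120.04003143310547), 83.54256439208984))
(((600.7230834960938, 2.895479202270508), (57.934532165527344, 80.2169189453125), 88.33838653564453), ((599.1838989257812, 1.9292106628417969), (118.99560546875, 119.79698181152344), 86.61051940917969))
pot []
lid [(0.6, [263.0, 254.0, 23.0, 21.0], ((461.7243347167969, 60.75114440917969), (52.67320251464844, 48.748809814453125), 43.87630081176758))]
card_box [(0.8, [314.0, 256.0, 30.0, 30.0], ((443.9634094238281, -66.42143249511719), (69.32183074951172, 48.132843017578125), 61.729942321777344))]
meeple [(0.77, [198.0, 248.0, 15.0, 18.0], ((473.7788391113281, 208.92233276367188), (33.91618347167969, 54.507164001464844), 29.93575668334961))]
dish [(0.77, [454.0, 185.0, 44.0, 41.0], ((622.9755249023438, -417.92962646484375), (109.44263458251953, 106.95231628417969), 88.37449645996094)), (0.28, [459.0, 244.0, 62.0, 49.0], ((466.3984680175781, -416.9883117675781), (121.3731689453125, 89.75965881347656), 64.378173828125))]
dice_box [(0.76, [459.0, 243.0, 56.0, 49.0], ((465.1763916015625, -412.12060546875), (117.36003875732422, 90.33965301513672), 64.45242309570312)), (0.28, [454.0, 184.0, 42.0, 41.0], ((618.14697265625, -412.89337158203125), (108.26517486572266, 103.09309387207031), 88.3763198852539))]
bookend [(0.91, [106.0, 221.0, 58.0, 62.0], ((537.2978515625, 415.4561767578125), (145.91104125976562, 120.0459213256836), 11.318425178527832))]
[[ 0.9   0.43 -0.  ]
 [ 0.43 -0.9   0.  ]
 [-0.   -0.   -1.  ]]
```

Call:
move_arm:
  steps:
    - [[0, 0, 0], 0.86, 0]
    - [[0, 0, 0], 0.86, 0]
    - [[0, 0, 0], 0.86, 0]
    - [[0, 0, 0], 0.86, 0]
    - [[0, 0, 0], 0.86, 0]
    - [[0, 0, 0], 0.85, 0]
    - [[0.4, -1, -0.3], 0, 0]
    - [[0.4, -1, -0.3], 0, 0]
    - [[0.4, -1, -0.3], 0, 0]
    - [[0.4, -1, -0.3], 0, 0]
    - [[0.4, -1, 0], 0, 0]
    - [[0.4, -1, 0], 0, 0]
    - [[0.4, -1, 0], 0, 0]
    - [[0.4, -1, 0], 0, 0]
    - [[0.4, -1, 0], 0, 0]
    - [[0.4, -1, 0], 0, 0]
    - [[0.4, -1, 0], 0, 0]
    - [[0.4, -1, 0], 0, 0]
    - [[0.4, -1, 0], 0, 0]
    - [[0.4, -1, 0], 0, 0]

```text
t: 3.72
ee_pos: [411.8, -212.0, 252.9]
orientation: [3.141, -0.001, 0.001]
ft_force: [-0.2, -0.1, -0.1]
width: 88.1
grasp_force: 0.0
```

Call:
move_arm:
  steps:
    - [[0.6, -1, 0], 0, 0]
    - [[0.6, -1, 0], 0, 0]
    - [[0, 0, 0], 0, 0]
    - [[0, 0, 0], 0, 0]

```text
t: 4.05
ee_pos: [442.0, -162.2, 252.8]
orientation: [3.141, 0.004, 0.0]
ft_force: [0.2, -0.4, 0.3]
width: 88.0
grasp_force: 0.0
```

```bash
cat > look.py <<'E'
import sys
from h import *
np.set_printoptions(suppress=True,precision=1)
def look(f,ts=('pot','lid','card_box','meeple')):
    o=ctrl.get_obs(); d=snap('wrist',f)
    print(o['t'],o['ee_pos'],R.from_rotvec(o['orientation']).as_matrix()[:,0],np.array(o['ft_force']))
    Z={'pot':50,'lid':11,'card_box':26,'meeple':62}
    for a,b in pockets(d,o,mina=200): print('PK',*[np.round(np.hstack(x),1) for x in a],'|',*[np.round(np.hstack(x),1) for x in b])
    for t in ts:
        for q in blob(d,t,'wrist',Z[t],o): print(t,q[0],q[1],[np.round(x,1) for x in q[2]] if q[2] else 0)
if __name__=='__main__': look(sys.argv[1])
E
python3 look.py w1
```

```text
4.05 [ 442.  -162.2  252.8] [1. 0. 0.] [ 0.2 -0.4  0.3]
pot 0.73 [334.0, 158.0, 48.0, 49.0] [array([ 478. , -221.4]), array([57.3, 52.7]), np.float64(74.8)]
lid 0.6 [513.0, 38.0, 92.0, 73.0] [array([ 608.9, -427.6]), array([ 76.9, 108.4]), np.float64(0.1)]
lid 0.58 [109.0, 164.0, 44.0, 40.0] [array([464.1,  59.9]), array([53.6, 53.9]), np.float64(41.1)]
card_box 0.75 [208.0, 178.0, 62.0, 54.0] [array([448.3, -69.5]), array([70. , 50.3]), np.float64(63.4)]
meeple 0.45 [8.0, 149.0, 16.0, 24.0] [array([486.9, 142.3]), array([11.8, 22.7]), np.float64(75.7)]
meeple 0.22 [514.0, 37.0, 90.0, 74.0] [array([ 598.2, -394. ]), array([66.2, 94.9]), np.float64(0.1)]
```

View pics/w1.png

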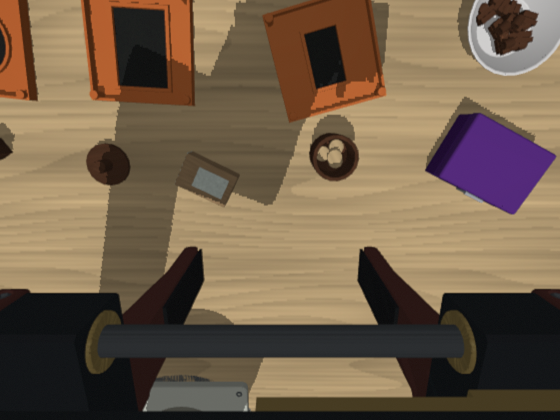

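The wrist view shows the pot at (334,158), the card box at (208,178) and the lid at (108,164). The slot pocket is at (325,57) and the oblong at (142,48), with the trays clipped at the top. I'll back off and left for a second view.

Call:
move_arm:
  steps:
    - [[-1, -1, 0], 0, 0]
    - [[-1, -1, 0], 0, 0]
    - [[-0.6, -1, 0], 0, 0]
    - [[0, -1, 0], 0, 0]
    - [[0, -1, 0], 0, 0]
    - [[0, 0, 0], 0, 0]
    - [[0, 0, 0], 0, 0]

```text
t: 4.88
ee_pos: [376.4, -38.0, 252.9]
orientation: [3.141, 0.001, 0.001]
ft_force: [-0.4, -1.0, -0.3]
width: 88.0
grasp_force: 0.0
```

```bash
sed -i "s/org=.*/org=((h[...,0]<14)\&(h[...,1]>170)\&(h[...,2]>70)).astype(np.uint8)/" h.py; python3 look.py w2; python3 - <<'E'
import cv2,numpy as np
a=cv2.imread('pics/w1.png'); h=cv2.cvtColor(a,cv2.COLOR_BGR2HSV)
for n,p in {'or':(100,80),'orsh':(290,80),'blk':(142,50),'blk2':(325,55),'wood':(60,200),'pot':(315,170),'lid':(95,170),'meeple':(3,150),'card':(190,175)}.items(): print(n,h[p[1],p[0]])
E
```

```text
4.8833 [376.4 -38.  252.9] [1. 0. 0.] [-0.4 -1.  -0.3]
or [ 11 185 182]
orsh [ 11 184 112]
blk [ 0  0 16]
blk2 [90 30 17]
wood [ 19  91 188]
pot [ 17  96 120]
lid [ 11 140  73]
meeple [ 11 140  31]
card [ 16 104  81]Traceback (most recent call last):
  File "look.py", line 11, in <module>
    if __name__=='__main__': look(sys.argv[1])
                             ~~~~^^^^^^^^^^^^^
  File "look.py", line 8, in look
    for a,b in pockets(d,o,mina=200): print('PK',*[np.round(np.hstack(x),1) for x in a],'|',*[np.round(np.hstack(x),1) for x in b])
                                                            ~~~~~~~~~^^^
    return _arrays_for_stack_dispatcher(tup)
    raise TypeError('arrays to stack must be passed as a "sequence" type '
                    'such as list or tuple.')
TypeError: arrays to stack must be passed as a "sequence" type such as list or tuple.
```

View pics/w2.png

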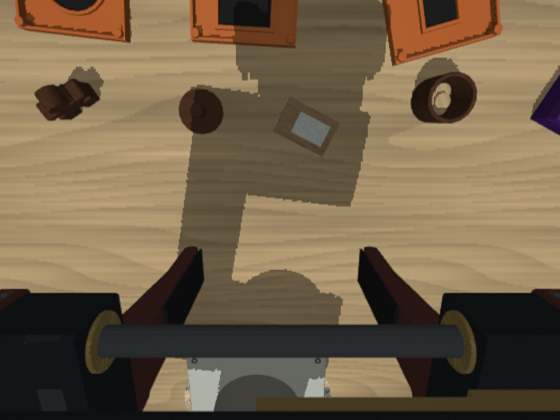

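The trays moved off the top, so forward is the way for them. The objects show clearly: meeple (67,100), lid (200,111), card box (307,126), pot (443,98). I'll measure these here, then go forward.

```bash
sed -i "s/np.round(np.hstack(x),1)/np.round(x,1)/g" look.py; python3 look.py w3; python3 - <<'E'
from h import *
d=cams.get_image('wrist'); o=ctrl.get_obs(); im=d['image']
# second view w1 pose, first-hand pixels (rect centres) -> heights
import copy
o1=dict(o); o1['ee_pos']=np.array([442,-162.2,252.8]); o1['orientation']=np.array([3.141,.004,0])
for t,p in [('pot',(334,158)),('lid',(109,164)),('card_box',(208,178))]:
    q=cams.boxes_of('wrist',t)
    if q: print(t,tri([ray(d,q[0]['rect'][:2],o),ray(d,p,o1)]).round(1))
E
```

```text
4.9333 [376.6 -38.6 252.8] [ 1. -0.  0.] [ 0.5  0.  -0.8]
PK [579.7 196.4] [47.7  9.9] 89.9 | [561.9 200.8] [127.3  41. ] 89.9
PK [571.    4.8] [58.9 27.2] 89.3 | [561.6   5.3] [119.8  47.4] 86.9
PK [ 575.1 -219.2] [28.  35.6] 15.0 | [ 565.1 -220.7] [ 68.4 127. ] 14.9
pot 0.64 [443.0, 98.0, 65.0, 51.0] [array([ 476.6, -214.9]), array([69.6, 52.2]), np.float64(89.9)]
lid 0.83 [200.0, 111.0, 46.0, 43.0] [array([463.8,  60.7]), array([53.1, 52.4]), np.float64(63.2)]
card_box 0.79 [306.0, 127.0, 63.0, 59.0] [array([445.9, -67.1]), array([68.5, 44.5]), np.float64(63.5)]
meeple 0.77 [69.0, 103.0, 68.0, 42.0] [array([473.7, 187.7]), array([37.3, 68.2]), np.float64(11.4)]
pot [ 476.9 -225.    30.1]
lid [464.7  59.8   8.2]
card_box [446.8 -68.6  14.8]
```

Call:
move_arm:
  steps:
    - [[1, 0, 0], 0, 0]
    - [[1, 0, 0], 0, 0]
    - [[1, 0, 0], 0, 0]
    - [[1, 0, 0], 0, 0]
    - [[1, 0, 0], 0, 0]
    - [[1, 0, 0], 0, 0]
    - [[0, 0, 0], 0, 0]
    - [[0, 0, 0], 0, 0]

```text
t: 6.05
ee_pos: [527.0, -38.3, 252.1]
orientation: [-3.142, 0.001, 0.001]
ft_force: [-0.6, -0.5, -0.5]
width: 88.1
grasp_force: 0.0
```

```bash
python3 look.py w4
```

```text
6.05 [527.  -38.3 252.1] [ 1. -0. -0.] [-0.6 -0.5 -0.5]
PK [607.7 196. ] [66.6 66. ] 40.2 | [607.8 195. ] [128.1 119.8] 83.7
PK [599.1   3. ] [58.6 83.2] 86.9 | [599.2   3.4] [119.7 119.5] 86.9
PK [ 589.7 -214.7] [60.1 35.2] 15.3 | [ 589.6 -213.8] [120.1 124.6] 15.1
pot 0.91 [428.0, 223.0, 58.0, 48.0] [array([ 484.5, -215.5]), array([74.7, 53.3]), np.float64(49.8)]
pot 0.33 [92.0, 224.0, 54.0, 38.0] [array([485. , 196.1]), array([22.3, 72.1]), np.float64(28.7)]
lid 0.8 [209.0, 226.0, 37.0, 38.0] [array([464.6,  60.5]), array([53.3, 51.7]), np.float64(89.9)]
card_box 0.97 [302.0, 240.0, 55.0, 48.0] [array([449.6, -67.1]), array([71.7, 50.8]), np.float64(63.3)]
meeple 0.63 [92.0, 222.0, 59.0, 36.0] [array([488.9, 188.8]), array([22.9, 70.3]), np.float64(29.6)]
```

View pics/w4.png

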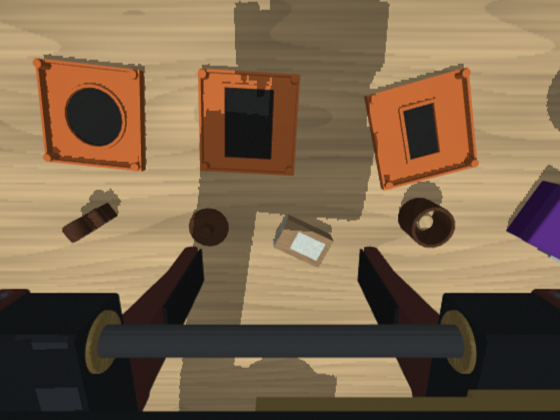

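Pockets measured:

| Pocket | Position (mm) | Long axis |
|---|---|---|
| round | (608,195.5) | n/a |
| oblong | (599,3) | -3.1° |
| slot | (589.7,-214.5) | +15.3° |

Card box: (446,-67), long axis 63.4°. I'll take the card box first.

Call:
move_arm:
  steps:
    - [[-0.81, 0.29, 0], 0, 0]
    - [[-0.81, 0.29, 0], 0, 0]
    - [[-0.81, 0.29, 0], 0, 0]
    - [[-0.81, 0.29, 0], 0, 0]
    - [[0, 0, 0.6], -0.975, 0]
    - [[0, 0, 0.6], -0.975, 0]
    - [[0, 0, 0.6], -0.975, 0]
    - [[0, 0, 0.6], -0.975, 0]
    - [[0, 0, 0.6], -0.975, 0]
    - [[0, 0, 0.6], -0.975, 0]
    - [[0, 0, 0.6], -0.975, 0]
    - [[0, 0, 0.6], -0.975, 0]
    - [[0, 0, 0.6], -0.975, 0]
    - [[0, 0, 0.6], -0.975, 0]
    - [[0, 0, 0.6], -0.975, 0]
    - [[0, 0, 0.6], -0.975, 0]
    - [[0, 0, 0.4], -0.975, 0]
    - [[0, 0, 0], 0, 0]
    - [[0, 0, 0], 0, 0]

```text
t: 7.88
ee_pos: [445.0, -67.1, 62.7]
orientation: [-2.675, -1.646, 0.001]
ft_force: [-0.4, -0.3, 0.7]
width: 87.7
grasp_force: 0.0
```

```bash
cat > go.py <<'E'
import sys
from h import *
# go.py x y z phi : remaining shift (units) with tool axes now; turn units
x,y,z,phi=map(float,sys.argv[1:5]); o=ctrl.get_obs(); M=R.from_rotvec(o['orientation']).as_matrix()
f=np.degrees(np.arctan2(M[1,0],M[0,0])); D=np.array([x,y,z])-o['ee_pos']
print('t',round(o['t'],1),'pos',o['ee_pos'].round(1),'phi',f.round(1),'q',o['qpos'].round(2),'w',round(o['width'],1))
a=np.radians(phi); N=np.array([[np.cos(a),np.sin(a),0],[np.sin(a),-np.cos(a),0],[0,0,-1]])
print('shift now',(M.T@D/25).round(2),'shift after turn',(N.T@D/25).round(2),'turn',round((f-phi)/5,2))
E
python3 go.py 446 -67 9.5 63.4
```

```text
t 7.9 pos [445.  -67.1  62.7] phi 63.2 q [-0.18  0.45  2.1   0.    0.59  0.29] w 87.7
shift now [0.02 0.04 2.13] shift after turn [0.02 0.03 2.13] turn -0.04
```

Call:
move_arm:
  steps:
    - [[0.02, 0.03, 0.7], 0, 0]
    - [[0, 0, 0.7], 0, 0]
    - [[0, 0, 0.6], 0, 0]
    - [[0, 0, 0.14], 0, 0]
    - [[0, 0, 0], 0, 0]
    - [[0, 0, 0], 0, 1]
    - [[0, 0, 0], 0, 1]
    - [[0, 0, 0], 0, 1]
    - [[0, 0, 0], 0, 1]
    - [[0, 0, 0], 0, 1]
    - [[0, 0, 0], 0, 1]
    - [[0, 0, 0], 0, 1]
    - [[0, 0, 0], 0, 1]

```text
t: 8.97
ee_pos: [446.5, -67.1, 9.3]
orientation: [2.674, 1.649, 0.0]
ft_force: [-0.3, -0.3, 3.0]
width: 43.9
grasp_force: 30.0
```

Call:
move_arm:
  steps:
    - [[0, 0, -0.5], 0, 1]
    - [[0, 0, -1], 0, 1]
    - [[0, 0, -1], 0, 1]
    - [[0, 0, 0], 0, 1]

```text
t: 9.3
ee_pos: [448.5, -67.4, 74.7]
orientation: [2.671, 1.648, 0.006]
ft_force: [1.6, 0.2, -1.0]
width: 43.7
grasp_force: 30.0
```

```bash
python3 go.py 599.1 3 14 -3.1
```

```text
t 9.3 pos [448.5 -67.4  74.7] phi 63.3 q [-0.18  0.43  2.1   0.    0.61  0.29] w 43.7
shift now [5.22 4.11 2.46] shift after turn [ 5.86 -3.14  2.43] turn 13.29
```

Call:
move_arm:
  steps:
    - [[0, 0, 0], 0.95, 1]
    - [[0, 0, 0], 0.95, 1]
    - [[0, 0, 0], 0.95, 1]
    - [[0, 0, 0], 0.95, 1]
    - [[0, 0, 0], 0.95, 1]
    - [[0, 0, 0], 0.95, 1]
    - [[0, 0, 0], 0.95, 1]
    - [[0, 0, 0], 0.95, 1]
    - [[0, 0, 0], 0.95, 1]
    - [[0, 0, 0], 0.95, 1]
    - [[0, 0, 0], 0.95, 1]
    - [[0, 0, 0], 0.95, 1]
    - [[0, 0, 0], 0.95, 1]
    - [[0, 0, 0], 0.95, 1]

```text
t: 10.47
ee_pos: [445.9, -67.0, 70.8]
orientation: [-3.14, 0.093, 0.002]
ft_force: [-0.2, -0.9, -0.8]
width: 43.7
grasp_force: 30.0
```

Call:
move_arm:
  steps:
    - [[0.97, -0.52, 0], 0, 1]
    - [[0.97, -0.52, 0], 0, 1]
    - [[0.97, -0.52, 0], 0, 1]
    - [[0.97, -0.52, 0], 0, 1]
    - [[0.97, -0.52, 0], 0, 1]
    - [[0.97, -0.52, 0.6], 0, 1]
    - [[0, 0, 0.6], 0, 1]
    - [[0, 0, 0], 0, 1]
    - [[0, 0, 0], 0, 1]
    - [[0, 0, 0], 0, 1]

```text
t: 11.3
ee_pos: [594.8, 2.5, 41.2]
orientation: [3.14, -0.087, -0.003]
ft_force: [-0.0, -0.2, -1.1]
width: 44.0
grasp_force: 30.0
```

```bash
python3 go.py 599.1 3 13 -3.1; python3 look.py w5
```

```text
t 11.3 pos [594.8   2.5  41.2] phi -3.2 q [-0.02  0.63  1.79 -0.    0.72  1.61] w 44.0
shift now [ 0.17 -0.03  1.13] shift after turn [ 0.17 -0.03  1.13] turn -0.02
11.3 [594.8   2.5  41.2] [ 1.  -0.1 -0. ] [-0.  -0.2 -1.1]
PK [624.5   1.6] [60.  30.2] 86.8 | [608.7   2.5] [122.4 101.7] 86.8
PK [601.5 179.3] [30.7 66.4] 72.2 | [603.3 161.8] [ 66.6 123.8] 83.8
PK [ 536.7 -176.7] [13.6 31.8] 51.6 | [ 583.5 -165.4] [114.4  35.8] 15.0
pot 0.28 [51.0, 236.0, 103.0, 180.0] [array([617.9, 127.3]), array([53.5, 99.7]), np.float64(83.3)]
lid 0.83 [232.0, 383.0, 38.0, 24.0] [array([481.7,  47.8]), array([28.7, 23.8]), np.float64(86.8)]
card_box 0.94 [280.0, 265.0, 86.0, 118.0] [array([584.7,   4.1]), array([53. , 80.4]), np.float64(86.8)]
card_box 0.39 [50.0, 235.0, 98.0, 176.0] [array([609.4, 147. ]), array([ 61.5, 113.7]), np.float64(82.2)]
meeple 0.64 [62.0, 384.0, 9.0, 12.0] [array([539.1, 131.4]), array([3.7, 7.7]), np.float64(84.0)]
meeple 0.37 [530.0, 239.0, 61.0, 172.0] [array([ 607.7, -119.8]), array([84.7, 26.4]), np.float64(13.5)]
```

View pics/w5.png

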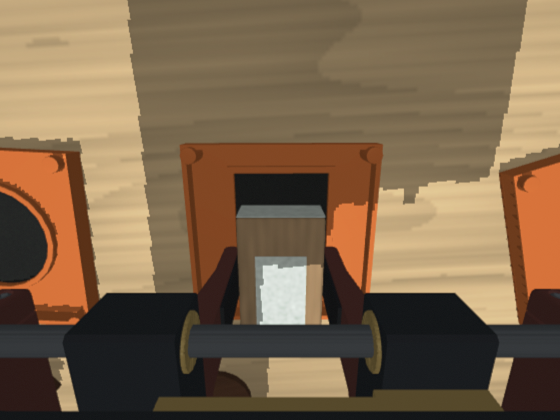

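The box is held straight over the oblong pocket; its front face shows at rows 206–217. I'll check where that puts it.

```bash
python3 - <<'E'
from h import *
o=ctrl.get_obs(); d=cams.get_image('wrist')
for uv,z in [((281,217),57.9),((281,206),31.9),((234,180),3),((328,180),3),((281,174),3)]: print(uv,onplane(d,uv,z,o).round(1))
E
```

```text
(281, 217) [629.    1.4  57.9]
(281, 206) [627.4   1.4  31.9]
(234, 180) [638.6  31.2   3. ]
(328, 180) [635.1 -29.5   3. ]
(281, 174) [640.8   0.7   3. ]
```

Call:
move_arm:
  steps:
    - [[0.17, -0.03, 0.4], 0, 1]
    - [[0, 0, 0.4], 0, 1]
    - [[0, 0, 0.25], 0, 1]
    - [[0, 0, 0.08], 0, 1]
    - [[0, 0, 0], 0, 1]
    - [[0, 0, 0], 0, 1]
    - [[0, 0, 0], 0, 0.3]
    - [[0, 0, 0], 0, 0.3]
    - [[0, 0, 0], 0, 0.3]
    - [[0, 0, 0], 0, 0.3]
    - [[0, 0, -0.5], 0, 0.3]
    - [[0, 0, -1], 0, 0.2]
    - [[0, 0, -1], 0, 0]
    - [[0, 0, -1], 0, 0]
    - [[0, 0, -1], 0, 0]
    - [[0, 0, -1], 0, 0]
    - [[0, 0, -1], 0, 0]
    - [[0, 0, 0], 0, 0]

```text
t: 13.1
ee_pos: [603.4, 3.3, 182.2]
orientation: [-3.14, 0.087, -0.014]
ft_force: [0.9, 0.8, 0.5]
width: 87.9
grasp_force: 0.0
```

```bash
python3 look.py w6; python3 go.py 463 150 200 -3.1
```

```text
13.1 [603.4   3.3 182.2] [ 1.  -0.1  0. ] [0.9 0.8 0.5]
PK [ 589.2 -215. ] [59.3 34.9] 15.2 | [ 589.5 -214.1] [124.9 127.2] 15.2
PK [607.3 195.7] [67.7 65.9] 37.4 | [607.1 195.2] [127.5 122.4] 83.9
PK [598.8   3.2] [59.6 82.4] 86.8 | [598.7   3.1] [120.1 121.2] 86.9
pot 0.9 [488.0, 279.0, 70.0, 27.0] [array([ 511.7, -206.2]), array([70.7, 29.5]), np.float64(84.7)]
lid 0.98 [242.0, 308.0, 42.0, 35.0] [array([468.2,  60.7]), array([52.6, 46.9]), np.float64(86.8)]
card_box 0.58 [282.0, 202.0, 41.0, 68.0] [array([599. ,   4.5]), array([44.8, 73.5]), np.float64(87.7)]
meeple 0.61 [104.0, 199.0, 131.0, 114.0] [array([618.5, 164.5]), array([109.3, 105. ]), np.float64(84.2)]
meeple 0.49 [129.0, 302.0, 20.0, 27.0] [array([516. , 167.8]), array([16.3, 25.6]), np.float64(41.5)]
t 13.3 pos [599.3   3.3 175. ] phi -3.2 q [-0.01  0.44  1.72  0.    0.98  1.61] w 87.7
shift now [-5.77 -5.56 -0.99] shift after turn [-5.76 -5.56 -1.  ] turn -0.01
```

Card box is in. Now the meeple.

Call:
move_arm:
  steps:
    - [[-0.63, -1, 0], 0, 0]
    - [[-0.63, -1, 0], 0, 0]
    - [[-0.63, -1, 0], 0, 0]
    - [[-0.63, -1, 0], 0, 0]
    - [[-0.63, -1, 0], 0, 0]
    - [[-0.63, -1, 0], 0, 0]
    - [[-0.63, -1, 0], 0, 0]
    - [[-0.63, -1, 0], 0, 0]
    - [[0, 0, 0], -1, 0]
    - [[0, 0, 0], -1, 0]
    - [[0, 0, 0], -1, 0]
    - [[0, 0, 0], -1, 0]
    - [[0, 0, 0], -1, 0]
    - [[0, 0, 0], -1, 0]
    - [[0, 0, 0], -1, 0]
    - [[0, 0, 0], -1, 0]
    - [[0, 0, 0], -1, 0]
    - [[0, 0, 0], -1, 0]
    - [[0, 0, 0], -1, 0]
    - [[0, 0, 0], -1, 0]

```text
t: 15.02
ee_pos: [484.6, 209.6, 174.6]
orientation: [-2.759, -1.501, 0.004]
ft_force: [-0.1, 0.2, -0.8]
width: 88.0
grasp_force: 0.0
```

Call:
move_arm:
  steps:
    - [[0, 0, 0], -1, 0]
    - [[0, 0, 0], -1, 0]
    - [[0, 0, 0], -1, 0]
    - [[0, 0, 0], -1, 0]
    - [[0, 0, 0], -1, 0]
    - [[0, 0, 0], -1, 0]
    - [[0, 0, 0], -1, 0]
    - [[0, 0, 0], -1, 0]
    - [[0, 0, 0], -1, 0]
    - [[0, 0, 0], -1, 0]
    - [[0, 0, 0], -1, 0]
    - [[0, 0, 0], -1, 0]
    - [[0, 0, 0], -0.6, 0]
    - [[0, 0, 0], 0, 0]
    - [[0, 0, 0], 0, 0]

```text
t: 16.27
ee_pos: [484.9, 209.7, 175.0]
orientation: [-1.576, -2.716, 0.002]
ft_force: [0.8, 0.5, -0.3]
width: 87.4
grasp_force: 0.0
```

```bash
python3 look.py w7; python3 go.py 475 203 60 119.6
```

```text
16.2667 [484.9 209.7 175. ] [-0.5  0.9  0. ] [ 0.8  0.5 -0.3]
PK [629.7 184.4] [ 69.3 113.3] 66.1 | [608.  193.3] [120.8 126.6] 83.8
pot 0.4 [211.0, 293.0, 38.0, 41.0] [array([470. ,  89.1]), array([29.4, 50.2]), np.float64(6.1)]
lid 0.65 [208.0, 297.0, 34.0, 37.0] [array([473.9,  63.6]), array([33.3, 55.2]), np.float64(6.7)]
card_box 0.85 [279.0, 378.0, 62.0, 42.0] [array([592.8,  15.4]), array([77.7, 60.3]), np.float64(29.8)]
meeple 0.65 [274.0, 197.0, 28.0, 59.0] [array([472.5, 217.8]), array([21.2, 51.9]), np.float64(31.1)]
t 16.5 pos [485.4 209.9 175.7] phi 119.8 q [ 0.39  0.35  1.88 -0.    0.92 -0.13] w 87.7
shift now [-0.03 -0.5   4.63] shift after turn [-0.03 -0.5   4.63] turn 0.04
```

View pics/w7.png

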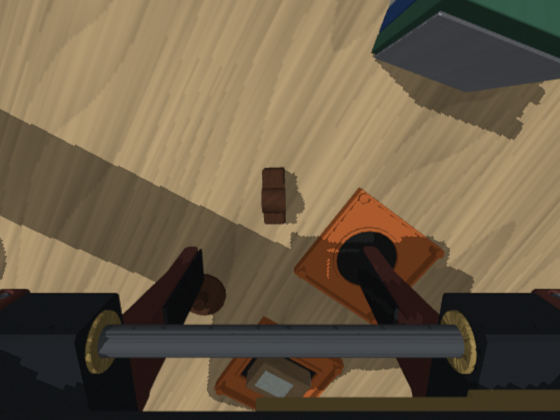

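Meeple stands at cols 262–286, rows 167–224, aligned with the image. Working out its centre.

```bash
python3 - <<'E'
from h import *
np.set_printoptions(suppress=True,precision=1)
o=ctrl.get_obs(); d=cams.get_image('wrist'); M=R.from_rotvec(o['orientation']).as_matrix()
m=(cv2.cvtColor(d['image'],cv2.COLOR_RGB2GRAY)<70).astype(np.uint8)[150:240,245:300]
print(o['ee_pos'],[ (M.T@(onplane(d,uv,z,o)-o['ee_pos'])) for uv,z in [((274,224),40),((274,224),28),((274,167),0),((274,167),28),((274,167),40),((262,200),40),((286,200),40),((262,200),62),((286,200),62)]])
E
python3 look.py w8 | grep meeple
```

```text
[485.4 209.9 175.7] [array([-20.3,  -6.1, 135.7]), array([-24.4,  -6.4, 147.7]), array([ 30.6,  -6.6, 175.7]), array([ 34.7,  -6. , 147.7]), array([ 36.5,  -5.7, 135.7]), array([  4.3, -17.7, 135.7]), array([  4.3,   5.7, 135.7]), array([  9.9, -16.3, 113.7]), array([  9.9,   5.3, 113.7])]
meeple 0.96 [275.0, 196.0, 27.0, 60.0] [array([472.7, 218. ]), array([22.8, 52.7]), np.float64(30.0)]
```

Call:
move_arm:
  steps:
    - [[0.32, -0.24, 0.9], 0, 0]
    - [[0, 0, 0.9], 0, 0]
    - [[0, 0, 0.9], 0, 0]
    - [[0, 0, 0.9], 0, 0]
    - [[0, 0, 0.9], 0, 0]
    - [[0, 0, 0.8], 0, 0]
    - [[0, 0, 0.6], 0, 0]
    - [[0, 0, 0.38], 0, 0]
    - [[0, 0, 0], 0, 0]
    - [[0, 0, 0], 0, 0]
    - [[0, 0, 0], 0, 1]
    - [[0, 0, 0], 0, 1]
    - [[0, 0, 0], 0, 1]
    - [[0, 0, 0], 0, 1]
    - [[0, 0, 0], 0, 1]
    - [[0, 0, 0], 0, 1]
    - [[0, 0, 0], 0, 1]
    - [[0, 0, 0], 0, 1]
    - [[0, 0, 0], 0, 1]
    - [[0, 0, 0], 0, 1]

```text
t: 18.48
ee_pos: [476.2, 213.9, 18.9]
orientation: [-1.575, -2.718, 0.0]
ft_force: [-0.5, 0.7, 0.9]
width: 24.5
grasp_force: 0.1
```

Call:
move_arm:
  steps:
    - [[0, 0, 0], 0, 1]
    - [[0, 0, -0.5], 0, 1]
    - [[0, 0, -1], 0, 1]
    - [[0, 0, -1], 0, 1]
    - [[0, 0, -1], 0, 1]
    - [[0, 0, -1], 0, 1]
    - [[0, 0, 0], 0, 1]
    - [[0, 0, 0], 0, 1]

```text
t: 19.15
ee_pos: [477.2, 214.3, 133.3]
orientation: [1.573, 2.717, 0.005]
ft_force: [0.8, 0.9, -1.6]
width: 22.0
grasp_force: 30.0
```

```bash
python3 go.py 589.5 -214.7 60 15.2
```

```text
t 19.1 pos [477.2 214.3 133.3] phi 119.8 q [ 0.4   0.4   1.92  0.    0.82 -0.12] w 22.0
shift now [-17.12  -4.65   2.92] shift after turn [-0.16 17.74  2.93] turn 20.93
```

Call:
move_arm:
  steps:
    - [[0, 0, 0], 1, 1]
    - [[0, 0, 0], 1, 1]
    - [[0, 0, 0], 1, 1]
    - [[0, 0, 0], 1, 1]
    - [[0, 0, 0], 1, 1]
    - [[0, 0, 0], 1, 1]
    - [[0, 0, 0], 1, 1]
    - [[0, 0, 0], 1, 1]
    - [[0, 0, 0], 1, 1]
    - [[0, 0, 0], 1, 1]
    - [[0, 0, 0], 1, 1]
    - [[0, 0, 0], 1, 1]
    - [[0, 0, 0], 1, 1]
    - [[0, 0, 0], 1, 1]
    - [[0, 0, 0], 1, 1]
    - [[0, 0, 0], 1, 1]
    - [[0, 0, 0], 1, 1]
    - [[0, 0, 0], 1, 1]
    - [[0, 0, 0], 1, 1]
    - [[0, 0, 0], 0.93, 1]

```text
t: 20.82
ee_pos: [475.2, 213.4, 130.1]
orientation: [3.094, 0.544, -0.004]
ft_force: [-0.1, -0.1, -0.0]
width: 21.6
grasp_force: 30.0
```

Call:
move_arm:
  steps:
    - [[0, 0.5, 0], 0.93, 1]
    - [[0, 1, 0], 0, 1]
    - [[0, 1, 0], 0, 1]
    - [[0, 1, 0], 0, 1]
    - [[0, 1, 0], 0, 1]
    - [[0, 1, 0], 0, 1]
    - [[0, 1, 0], 0, 1]
    - [[0, 1, 0], 0, 1]
    - [[0, 1, 0], 0, 1]
    - [[0, 1, 0], 0, 1]
    - [[0, 1, 0], 0, 1]
    - [[0, 1, 0], 0, 1]
    - [[0, 1, 0], 0, 1]
    - [[0, 1, 0], 0, 1]
    - [[0, 1, 0], 0, 1]
    - [[0, 1, 0], 0, 1]
    - [[0, 1, 0], 0, 1]
    - [[0, 1, 0], 0, 1]
    - [[0, 0, 0], 0, 1]
    - [[0, 0, 0], 0, 1]

```text
t: 22.48
ee_pos: [593.5, -208.0, 129.8]
orientation: [-3.112, -0.421, 0.003]
ft_force: [-0.4, 0.1, -0.4]
width: 21.7
grasp_force: 30.0
```

```bash
python3 go.py 589.5 -214.7 22.5 15.2; python3 look.py w9
```

```text
t 22.5 pos [ 593.5 -208.   129.8] phi 15.4 q [-0.36  0.54  1.68  0.    0.92  0.95] w 21.7
shift now [-0.22  0.22  4.29] shift after turn [-0.23  0.22  4.29] turn 0.04
22.4833 [ 593.5 -208.   129.8] [ 1.   0.3 -0. ] [-0.4  0.1 -0.4]
PK [599.1   4.4] [57.  82.8] 86.9 | [597.7  -5.1] [111.  122.8] 86.8
PK [ 570.6 -213. ] [95.6 86.3] 15.4 | [ 588.8 -213.9] [122.6 120.5] 15.2
pot 0.65 [267.0, 364.0, 33.0, 5.0] [array([ 456.2, -230.5]), array([ 8., 28.]), np.float64(15.5)]
lid 0.27 [290.0, 212.0, 140.0, 127.0] [array([ 588.7, -213.5]), array([125.3, 123.3]), np.float64(14.8)]
card_box 0.97 [43.0, 139.0, 81.0, 94.0] [array([599.3,  -1.4]), array([58.5, 73.1]), np.float64(86.3)]
meeple 0.9 [283.0, 273.0, 54.0, 108.0] [array([ 553.1, -217.9]), array([94. , 41.4]), np.float64(15.4)]
meeple 0.24 [290.0, 211.0, 140.0, 132.0] [array([ 604. , -208.8]), array([101.5, 100.7]), np.float64(14.9)]
```

View pics/w9.png

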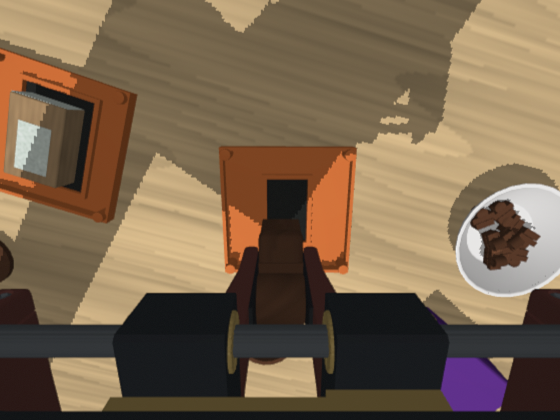

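Meeple is upright over the slot (pocket at px (287,200)). A small correction and descend.

Call:
move_arm:
  steps:
    - [[-0.23, 0.22, 0.9], -0.04, 1]
    - [[0, 0, 0.9], 0, 1]
    - [[0, 0, 0.9], 0, 1]
    - [[0, 0, 0.6], 0, 1]
    - [[0, 0, 0], 0, 1]
    - [[0, 0, 0], 0, 1]

```text
t: 23.23
ee_pos: [589.9, -213.3, 48.4]
orientation: [-3.111, -0.431, 0.003]
ft_force: [0.2, 0.3, -0.4]
width: 21.8
grasp_force: 30.0
```

```bash
python3 go.py 589.5 -214.7 21.5 15.2;python3 look.py w10|grep -v lid
```

```text
t 23.2 pos [ 589.9 -213.3   48.4] phi 15.8 q [-0.37  0.66  1.71  0.    0.78  0.93] w 21.8
shift now [-0.03  0.05  1.08] shift after turn [-0.03  0.05  1.08] turn 0.12
23.2333 [ 589.9 -213.3   48.4] [ 1.   0.3 -0. ] [ 0.2  0.3 -0.4]
PK [604.7 -23.2] [68.8  4.8] 1.2 | [595.  -43.1] [ 40.7 125.2] 87.5
PK [ 582.4 -213.7] [74.  80.2] 15.8 | [ 599.7 -211.2] [101.4 121.7] 15.2
pot 0.9 [271.0, 377.0, 48.0, 39.0] [array([ 512.9, -225.5]), array([30.5, 30.8]), np.float64(15.8)]
meeple 0.72 [281.0, 272.0, 53.0, 108.0] [array([ 591.2, -211.7]), array([61.1, 27.5]), np.float64(15.8)]
```

View pics/w10.png

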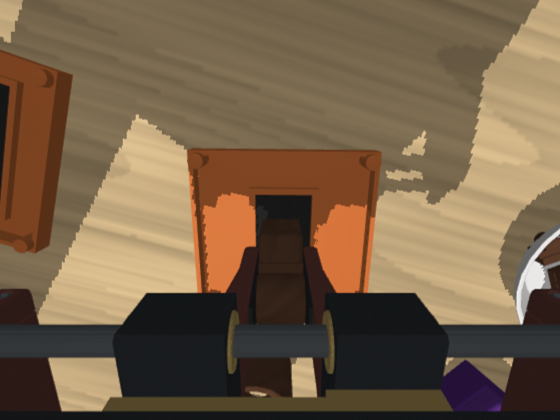

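Call:
move_arm:
  steps:
    - [[-0.03, 0.05, 0.4], 0.1, 1]
    - [[0, 0, 0.4], 0, 1]
    - [[0, 0, 0.28], 0, 1]
    - [[0, 0, 0], 0, 1]
    - [[0, 0, 0], 0, 1]
    - [[0, 0, 0], 0, 0.5]
    - [[0, 0, 0], 0, 0.5]
    - [[0, 0, 0], 0, 0.5]
    - [[0, 0, 0], 0, 0.5]
    - [[0, 0, -0.5], 0, 0.4]
    - [[0, 0, -1], 0, 0.4]
    - [[0, 0, -1], 0, 0.2]
    - [[0, 0, -1], 0, 0]
    - [[0, 0, -1], 0, 0]
    - [[0, 0, -1], 0, 0]
    - [[0, 0, -1], 0, 0]
    - [[0, 0, 0], 0, 0]
    - [[0, 0, 0], 0, 0]

```text
t: 24.98
ee_pos: [591.0, -215.9, 187.0]
orientation: [3.112, 0.416, 0.006]
ft_force: [0.5, -0.2, -0.2]
width: 87.9
grasp_force: 0.0
```

```bash
python3 look.py w11; python3 go.py 477 -223 60 15.2
```

```text
24.9833 [ 591.  -215.9  187. ] [1.  0.3 0. ] [ 0.5 -0.2 -0.2]
PK [599.    4.4] [57.4 82.8] 86.9 | [598.8   4. ] [128.  121.7] 86.8
PK [ 583.3 -215.1] [72.1 37.1] 15.2 | [ 589.2 -213.8] [121.  120.4] 15.1
pot 0.73 [262.0, 292.0, 52.0, 64.0] [array([ 489.6, -221.4]), array([74.9, 53.1]), np.float64(15.1)]
lid 0.69 [23.0, 235.0, 44.0, 46.0] [array([465.3,  56.3]), array([56.2, 50.1]), np.float64(0.9)]
card_box 0.84 [78.0, 132.0, 62.0, 81.0] [array([599.3,  -0.6]), array([56. , 71.4]), np.float64(86.9)]
meeple 0.85 [278.0, 204.0, 25.0, 56.0] [array([ 593.4, -212.4]), array([53.7, 21.8]), np.float64(15.7)]
t 25.2 pos [ 589.2 -215.2  183.1] phi 15.2 q [-0.37  0.47  1.65 -0.    1.02  0.94] w 87.7
shift now [-4.4  -0.87  4.93] shift after turn [-4.41 -0.88  4.92] turn 0.01
```

View pics/w11.png

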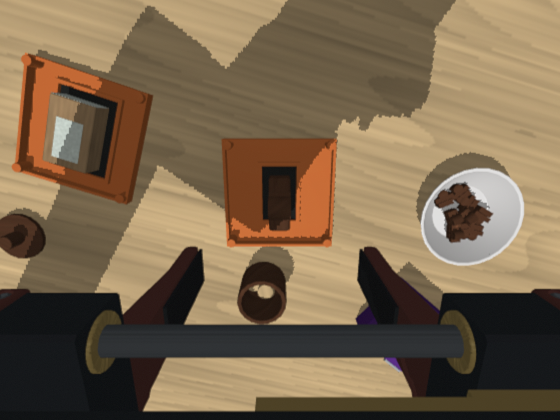

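Meeple stands in its pocket, parallel with the slot. Now the pot at about (478.5,-223).

Call:
move_arm:
  steps:
    - [[-0.87, -0.17, 0], 0, 0]
    - [[-0.87, -0.17, 0], 0, 0]
    - [[-0.87, -0.17, 0], 0, 0]
    - [[-0.87, -0.17, 0], 0, 0]
    - [[-0.87, -0.18, 0], 0, 0]
    - [[0, 0, 0.7], 0, 0]
    - [[0, 0, 0.8], 0, 0]
    - [[0, 0, 0.8], 0, 0]
    - [[0, 0, 0.8], 0, 0]
    - [[0, 0, 0], 0, 0]
    - [[0, 0, 0], 0, 0]

```text
t: 26.15
ee_pos: [478.4, -222.9, 105.7]
orientation: [-3.112, -0.416, 0.005]
ft_force: [0.1, 0.4, 0.7]
width: 88.1
grasp_force: 0.0
```

```bash
python3 go.py 478.5 -223 13 15.2; python3 look.py w12 | grep pot
```

```text
t 26.1 pos [ 478.4 -222.9  105.7] phi 15.2 q [-0.46  0.46  1.92  0.    0.77  0.85] w 88.1
shift now [0.01 0.02 3.71] shift after turn [0.   0.01 3.71] turn 0.01
pot 0.93 [284.0, 226.0, 74.0, 79.0] [array([ 482.1, -222.4]), array([62.1, 53.9]), np.float64(21.0)]
```

View pics/w12.png

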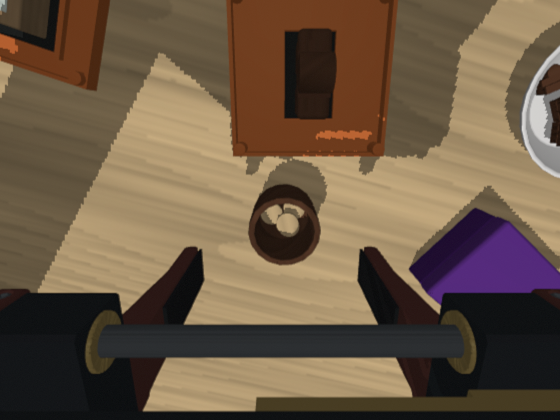

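Pot centred between the fingers (rim px (284,228)). Descend and grip.

Call:
move_arm:
  steps:
    - [[0, -0.01, 0.8], 0, 0]
    - [[0, 0, 0.8], 0, 0]
    - [[0, 0, 0.8], 0, 0]
    - [[0, 0, 0.8], 0, 0]
    - [[0, 0, 0.4], 0, 0]
    - [[0, 0, 0.11], 0, 0]
    - [[0, 0, 0], 0, 0]
    - [[0, 0, 0], 0, 1]
    - [[0, 0, 0], 0, 1]
    - [[0, 0, 0], 0, 1]
    - [[0, 0, 0], 0, 1]
    - [[0, 0, 0], 0, 1]
    - [[0, 0, 0], 0, 1]
    - [[0, 0, 0], 0, 1]
    - [[0, 0, 0], 0, 1]

```text
t: 27.65
ee_pos: [479.7, -223.4, 14.6]
orientation: [3.113, 0.417, 0.001]
ft_force: [-0.8, -0.3, 6.3]
width: 53.3
grasp_force: 30.0
```

Call:
move_arm:
  steps:
    - [[0, 0, -0.5], 0, 1]
    - [[0, 0, -1], 0, 1]
    - [[0, 0, -1], 0, 1]
    - [[0, 0, -1], 0, 1]
    - [[0, 0, -1], 0, 1]
    - [[0, 0, 0], 0, 1]
    - [[0, 0, 0], 0.86, 1]
    - [[0, 0, 0], 0.86, 1]
    - [[0, 0, 0], 0.86, 1]
    - [[0, 0, 0], 0.86, 1]
    - [[0, 0, 0], 0.86, 1]
    - [[0, 0, 0], 0, 1]

```text
t: 28.65
ee_pos: [478.7, -222.8, 126.1]
orientation: [-3.136, 0.176, 0.002]
ft_force: [-0.7, -1.3, -1.0]
width: 53.1
grasp_force: 30.0
```

```bash
python3 go.py 607.7 195.6 50 -6.2
```

```text
t 28.6 pos [ 478.7 -222.8  126.1] phi -6.4 q [-0.46  0.42  1.91  0.    0.81  1.22] w 53.1
shift now [  3.26 -17.2    3.05] shift after turn [  3.32 -17.19   3.04] turn -0.04
```

Call:
move_arm:
  steps:
    - [[0.18, -0.5, 0], 0, 1]
    - [[0.18, -0.98, 0], 0, 1]
    - [[0.18, -0.98, 0], 0, 1]
    - [[0.18, -0.98, 0], 0, 1]
    - [[0.18, -0.98, 0], 0, 1]
    - [[0.18, -0.98, 0], 0, 1]
    - [[0.18, -0.98, 0], 0, 1]
    - [[0.18, -0.98, 0], 0, 1]
    - [[0.18, -0.98, 0], 0, 1]
    - [[0.18, -0.98, 0], 0, 1]
    - [[0.18, -0.98, 0], 0, 1]
    - [[0.18, -0.98, 0], 0, 1]
    - [[0.18, -0.98, 0], 0, 1]
    - [[0.18, -0.98, 0], 0, 1]
    - [[0.18, -0.98, 0], 0, 1]
    - [[0.18, -0.98, 0], 0, 1]
    - [[0.18, -0.98, 0], 0, 1]
    - [[0.18, -0.98, 0], 0, 1]
    - [[0, 0, 0], 0, 1]
    - [[0, 0, 0], 0, 1]

```text
t: 30.32
ee_pos: [606.2, 195.4, 125.9]
orientation: [3.137, -0.165, -0.002]
ft_force: [-0.8, -0.9, -1.7]
width: 53.3
grasp_force: 30.0
```

```bash
python3 go.py 607.7 195.6 17.3 -6.2
```

```text
t 30.3 pos [606.2 195.4 125.9] phi -6.0 q [ 0.29  0.56  1.66 -0.    0.92  1.97] w 53.3
shift now [ 0.06 -0.02  4.35] shift after turn [ 0.06 -0.01  4.35] turn 0.03
```

Call:
move_arm:
  steps:
    - [[0.06, -0.01, 0.9], 0, 1]
    - [[0, 0, 0.9], 0, 1]
    - [[0, 0, 0.9], 0, 1]
    - [[0, 0, 0.7], 0, 1]
    - [[0, 0, 0.4], 0, 1]
    - [[0, 0, 0.3], 0, 1]
    - [[0, 0, 0.2], 0, 1]
    - [[0, 0, 0], 0, 1]
    - [[0, 0, 0], 0, 1]

```text
t: 31.07
ee_pos: [608.6, 194.4, 19.7]
orientation: [-3.137, 0.171, -0.001]
ft_force: [-0.4, 0.6, -1.8]
width: 52.7
grasp_force: 30.0
```

```bash
python3 go.py 607.7 195.6 17.3 -6.2
```

```text
t 31.1 pos [608.6 194.4  19.7] phi -6.3 q [ 0.29  0.71  1.69 -0.    0.74  1.97] w 52.7
shift now [-0.04 -0.04  0.1 ] shift after turn [-0.04 -0.04  0.1 ] turn -0.01
```

Call:
move_arm:
  steps:
    - [[0, 0, 0.08], 0, 1]
    - [[0, 0, 0], 0, 1]
    - [[0, 0, 0], 0, 0.15]
    - [[0, 0, 0], 0, 0.15]
    - [[0, 0, 0], 0, 0.15]
    - [[0, 0, 0], 0, 0.15]
    - [[0, 0, -0.4], 0, 0.15]
    - [[0, 0, -1], 0, 0.15]
    - [[0, 0, -1], 0, 0.1]
    - [[0, 0, -1], 0, 0]
    - [[0, 0, -1], 0, 0]
    - [[0, 0, -1], 0, 0]
    - [[0, 0, -1], 0, 0]
    - [[0, 0, 0], 0, 0]
    - [[0, 0, 0], 0, 0]

```text
t: 32.32
ee_pos: [609.2, 194.9, 179.6]
orientation: [-3.136, 0.171, -0.006]
ft_force: [-0.6, -0.7, -0.7]
width: 88.1
grasp_force: 0.0
```

```bash
python3 look.py w13; python3 go.py 464.3 60.3 100 -6.2
```

```text
32.3167 [609.2 194.9 179.6] [ 1.  -0.1  0. ] [-0.6 -0.7 -0.7]
PK [598.7   2.1] [57.6 82.8] 86.8 | [598.2   2.5] [128.2 121.3] 87.0
PK [614.7 191.6] [68.8 52.1] 70.4 | [606.9 194.5] [120.3 121. ] 83.7
pot 0.7 [280.0, 204.0, 60.0, 64.0] [array([608.8, 196.1]), array([53.1, 60.5]), np.float64(83.7)]
lid 0.65 [417.0, 291.0, 22.0, 20.0] [array([479.2,  46. ]), array([40.5, 10.7]), np.float64(39.0)]
lid 0.61 [283.0, 195.0, 117.0, 111.0] [array([607. , 193.7]), array([122.1, 122.8]), np.float64(83.7)]
card_box 0.66 [465.0, 187.0, 59.0, 70.0] [array([598.8,   9.4]), array([56. , 72.5]), np.float64(86.9)]
t 32.6 pos [607.3 194.3 175.8] phi -6.3 q [0.29 0.5  1.63 0.   1.02 1.97] w 87.8
shift now [-5.09  5.95  3.05] shift after turn [-5.11  5.94  3.03] turn -0.01
```

View pics/w13.png

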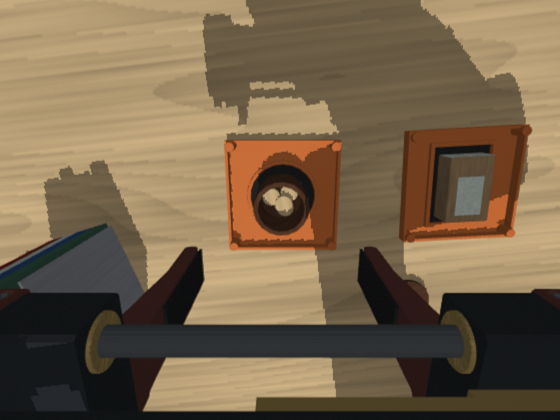

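Pot stands in the round pocket (rim px (281,206)). I fit its rim centre for the lid, then go to the lid.

```bash
cat > fit.py <<'E'
from h import *
from scipy.optimize import least_squares
def fit(d,o,cam,thing,z,rad,near):
    q=max(cams.cut_out(cam,thing),key=lambda q:-np.hypot(*(onplane(d,q['rect'][:2],z,o)[:2]-near)))
    c=max(cv2.findContours(q['pixels'].astype(np.uint8),cv2.RETR_EXTERNAL,cv2.CHAIN_APPROX_NONE)[0],key=len)[:,0]
    W=np.array([onplane(d,p,z,o)[:2] for p in c]); cc,_=pose(d,o)
    u=W.mean(0)-cc[:2]; u/=np.linalg.norm(u)
    # far half from camera nadir: rim only
    W=W[(W-W.mean(0))@u>0]
    return least_squares(lambda p:np.hypot(*(W-p).T)-rad,W.mean(0),loss='soft_l1').x.round(1)
if __name__=='__main__':
    import sys
    a=sys.argv
    o=ctrl.get_obs(); d=cams.get_image('wrist')
    print(fit(d,o,'wrist',a[1],float(a[2]),27,np.array([float(a[3]),float(a[4])])))
E
python3 fit.py pot 53 606 195; python3 fit.py pot 53 606 195
```

```text
[606.9 195.8]
[606.7 195.9]
```

Call:
move_arm:
  steps:
    - [[-0.85, 0.99, 0], 0, 0]
    - [[-0.85, 0.99, 0], 0, 0]
    - [[-0.85, 0.99, 0], 0, 0]
    - [[-0.85, 0.99, 0], 0, 0]
    - [[-0.85, 0.99, 0], 0, 0]
    - [[-0.85, 0.99, 0], 0, 0]
    - [[0, 0, 0.7], 0, 0]
    - [[0, 0, 0.8], 0, 0]
    - [[0, 0, 0.8], 0, 0]
    - [[0, 0, 0.7], 0, 0]
    - [[0, 0, 0], 0, 0]
    - [[0, 0, 0], 0, 0]

```text
t: 33.77
ee_pos: [464.6, 60.8, 101.6]
orientation: [3.137, -0.172, -0.004]
ft_force: [0.8, 0.2, 0.5]
width: 87.6
grasp_force: 0.0
```

```bash
python3 fit.py lid 11 464 60; python3 fit.py lid 11 464 60; python3 go.py 464.3 60.3 14 -6.2; python3 look.py w14|grep lid
```

```text
[464.8  60.9]
[464.5  60.9]
t 34.0 pos [466.1  61.  103.2] phi -6.3 q [0.1  0.39 2.05 0.   0.7  1.78] w 88.0
shift now [-0.08  0.04  3.57] shift after turn [-0.07  0.03  3.57] turn -0.01
lid 0.79 [282.0, 216.0, 63.0, 63.0] [array([465. ,  60.9]), array([52.6, 54. ]), np.float64(83.7)]
```

View pics/w14.png

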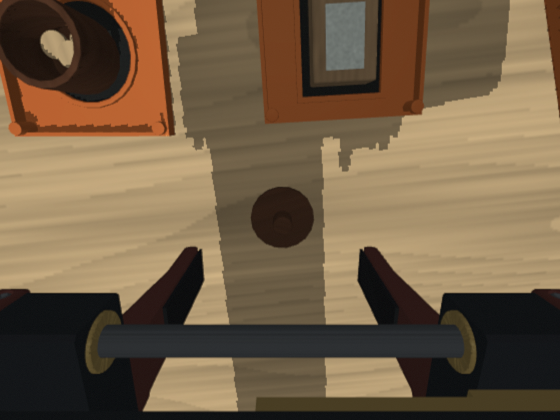

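Call:
move_arm:
  steps:
    - [[-0.02, 0, 0.9], 0, 0]
    - [[0, 0, 0.9], 0, 0]
    - [[0, 0, 0.8], 0, 0]
    - [[0, 0, 0.6], 0, 0]
    - [[0, 0, 0.3], 0, 0]
    - [[0, 0, 0], 0, 0]
    - [[0, 0, 0], 0, 0]

```text
t: 34.8
ee_pos: [464.8, 60.9, 14.8]
orientation: [3.137, -0.172, -0.001]
ft_force: [-0.0, -0.2, -0.1]
width: 87.7
grasp_force: 0.0
```

```bash
python3 go.py 464.7 60.9 14 -6.2; python3 -c "
from h import *
for i in range(4):
    cams.get_image('wrist'); print(ctrl.get_obs()['ee_pos'].round(1))"
```

```text
t 34.8 pos [464.8  60.9  14.8] phi -6.3 q [0.1  0.57 2.07 0.   0.5  1.78] w 87.7
shift now [-0.    0.    0.03] shift after turn [-0.    0.    0.03] turn -0.01
[465.2  60.9  15.2]
[465.4  61.   15.5]
[465.5  61.   15.6]
[465.5  61.   15.6]
```

Call:
move_arm:
  steps:
    - [[0, 0, 0.04], 0, 1]
    - [[0, 0, 0], 0, 1]
    - [[0, 0, 0], 0, 1]
    - [[0, 0, 0], 0, 1]
    - [[0, 0, 0], 0, 1]
    - [[0, 0, 0], 0, 1]
    - [[0, 0, 0], 0, 1]
    - [[0, 0, 0], 0, 1]
    - [[0, 0, 0], 0, 1]
    - [[0, 0, 0], 0, 1]
    - [[0, 0, 0], 0, 1]
    - [[0, 0, 0], 0, 1]
    - [[0, 0, -0.5], 0, 1]
    - [[0, 0, -1], 0, 1]
    - [[0, 0, -1], 0, 1]
    - [[0, 0, -1], 0, 1]
    - [[0, 0, -1], 0, 1]
    - [[0, 0, 0], 0, 1]
    - [[0, 0, 0], 0, 1]

```text
t: 36.58
ee_pos: [465.6, 61.0, 127.2]
orientation: [-3.136, 0.171, -0.005]
ft_force: [-0.0, -0.1, 0.4]
width: 15.4
grasp_force: 30.0
```

```bash
python3 go.py 606.8 195.8 85 -6.2
```

```text
t 36.6 pos [465.6  61.  127.2] phi -6.3 q [ 0.1   0.35  2.04 -0.    0.76  1.78] w 15.4
shift now [ 5.02 -5.97  1.71] shift after turn [ 5.03 -5.97  1.69] turn -0.01
```

Call:
move_arm:
  steps:
    - [[0.5, -0.6, 0], 0, 1]
    - [[0.75, -0.9, 0], 0, 1]
    - [[0.75, -0.9, 0], 0, 1]
    - [[0.75, -0.9, 0], 0, 1]
    - [[0.75, -0.9, 0], 0, 1]
    - [[0.75, -0.9, 0], 0, 1]
    - [[0.77, -0.87, 0], 0, 1]
    - [[0, 0, 0.7], 0, 1]
    - [[0, 0, 0.7], 0, 1]
    - [[0, 0, 0], 0, 1]
    - [[0, 0, 0], 0, 1]
    - [[0, 0, 0], 0, 1]
    - [[0, 0, 0], 0, 1]

```text
t: 37.67
ee_pos: [606.0, 195.4, 91.7]
orientation: [-3.137, 0.172, -0.001]
ft_force: [0.5, -1.0, -0.9]
width: 15.1
grasp_force: 30.0
```

```bash
python3 look.py w15 | grep -v mee; python3 go.py 606.8 195.8 61.5 -6.2
```

```text
37.6667 [606.  195.4  91.7] [ 1.  -0.1  0. ] [ 0.5 -1.  -0.9]
PK [598.6   2.2] [55.5 82.6] 87.0 | [599.1  16.2] [105.3 123.5] 88.2
PK [591.3 197.7] [ 78.7 100.8] 83.7 | [606.2 194.4] [121.1 123.2] 83.7
pot 0.88 [281.0, 209.0, 76.0, 46.0] [array([626. , 194.2]), array([51.5, 31.5]), np.float64(83.7)]
card_box 0.55 [523.0, 205.0, 73.0, 93.0] [array([599.9,  11.2]), array([60.3, 72.6]), np.float64(87.1)]
t 37.9 pos [606.1 195.5  91.9] phi -6.3 q [0.29 0.6  1.68 0.   0.86 1.97] w 14.7
shift now [ 0.03 -0.01  1.22] shift after turn [ 0.03 -0.01  1.22] turn -0.01
```

View pics/w15.png

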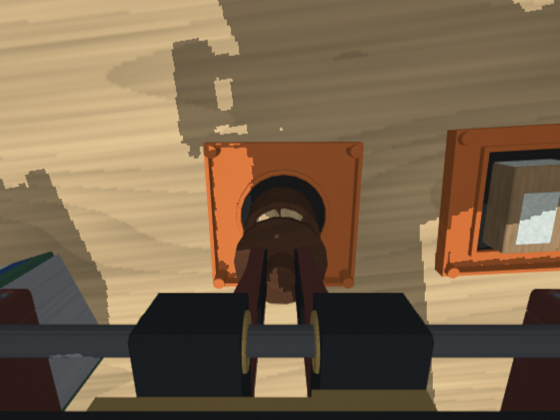

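Lid (centre column 281) is aligned with the pot (column 281) and level. Lowering it.

Call:
move_arm:
  steps:
    - [[0.03, -0.01, 0.3], 0, 1]
    - [[0, 0, 0.3], 0, 1]
    - [[0, 0, 0.2], 0, 1]
    - [[0, 0, 0.15], 0, 1]
    - [[0, 0, 0.1], 0, 1]
    - [[0, 0, 0.05], 0, 1]
    - [[0, 0, 0], 0, 1]
    - [[0, 0, 0], 0, 1]
    - [[0, 0, 0], 0, 1]

```text
t: 38.67
ee_pos: [606.8, 195.8, 63.9]
orientation: [-3.137, 0.172, -0.001]
ft_force: [-0.5, -0.0, -0.9]
width: 15.3
grasp_force: 30.0
```

```bash
python3 go.py 606.8 195.8 61.5 -6.2
```

```text
t 38.7 pos [606.8 195.8  63.9] phi -6.3 q [0.29 0.64 1.68 0.   0.81 1.97] w 15.3
shift now [0.  0.  0.1] shift after turn [0.  0.  0.1] turn -0.01
```

Call:
move_arm:
  steps:
    - [[0, 0, 0.05], 0, 1]
    - [[0, 0, 0.03], 0, 1]
    - [[0, 0, 0], 0, 1]
    - [[0, 0, 0], 0, 1]
    - [[0, 0, 0], 0, 1]

```text
t: 39.08
ee_pos: [606.6, 195.7, 61.7]
orientation: [-3.137, 0.172, -0.0]
ft_force: [0.2, 0.6, -0.3]
width: 15.5
grasp_force: 30.0
```

Call:
move_arm:
  steps:
    - [[0, 0, 0], 0, 0.7]
    - [[0, 0, 0], 0, 0.5]
    - [[0, 0, 0], 0, 0.4]
    - [[0, 0, 0], 0, 0.4]
    - [[0, 0, 0], 0, 0.4]
    - [[0, 0, -0.4], 0, 0.4]
    - [[0, 0, -0.8], 0, 0.3]
    - [[0, 0, -1], 0, 0]
    - [[0, 0, -1], 0, 0]
    - [[0, 0, -1], 0, 0]
    - [[0, 0, -1], 0, 0]
    - [[0, 0, 0], 0, 0]
    - [[0, 0, 0], 0, 0]
    - [[0, 0, 0], 0, 0]

```text
t: 40.25
ee_pos: [606.1, 195.6, 191.6]
orientation: [3.137, -0.172, -0.0]
ft_force: [-0.7, 0.5, -0.6]
width: 87.8
grasp_force: 0.0
```

```bash
python3 fit.py lid 58 606.8 195.8; python3 look.py w16; python3 - <<'E'
import cv2
cv2.imwrite('pics/w16b.png',cv2.resize(cv2.imread('pics/w16.png')[100:320,180:560],(760,440),interpolation=2))
E
```

```text
[607.2 196.7]
40.35 [605.6 195.4 190.4] [ 1.  -0.1 -0. ] [-0.3 -0.3 -0.1]
PK [598.7   2. ] [57.8 82.8] 86.9 | [598.5   2.6] [127.7 120.4] 86.9
PK [617.1 191.4] [68.9 47.5] 73.9 | [607.1 194.4] [120.4 120.2] 83.7
pot 0.54 [281.0, 177.0, 47.0, 15.0] [array([631. , 191.8]), array([42.1, 14.7]), np.float64(78.3)]
lid 0.59 [281.0, 204.0, 53.0, 53.0] [array([593.8, 198. ]), array([60.1, 60.6]), np.float64(59.1)]
card_box 0.64 [460.0, 180.0, 56.0, 66.0] [array([599.2,   8.6]), array([56.4, 71.3]), np.float64(86.8)]
```

View pics/w16b.png

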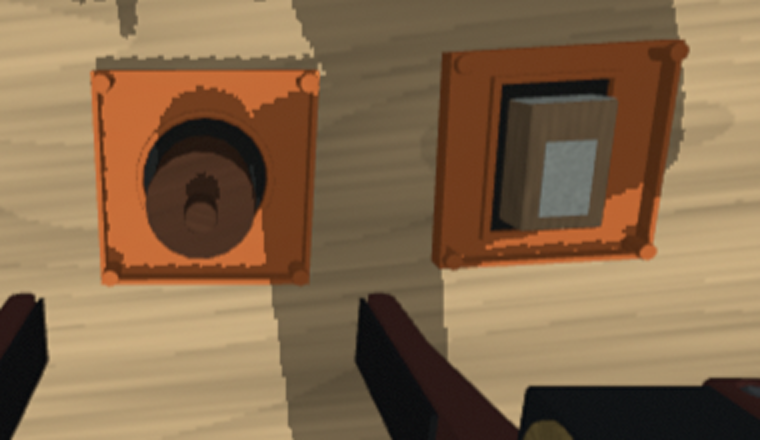

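The lid is centred and seated on the pot, with its disc at crop px (201,203), and the card box is flat in its pocket. Handing in.

```bash
python3 -c "
from workcell import ctrl
print(ctrl.close_job())"
```

```text
the job is handed in; nothing more can be done
None
```

I handed the job in at about 40 s: the pot, card box and meeple are in their pockets and the lid is on the pot, by my last camera measurements. The hand-in returned no verdict.

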